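Turn a ribbed griddle plate over with a lifter

TASK

Turn the small ribbed griddle plate over so that it lies flat, ribs up, on the raised hot plate: take the lifter by its upright handle, slide its blade along the low landing under the plate's near edge, push gently on until you feel the plate stopped by the hot plate's step, then lift and tilt the blade to tip the plate over the step. Do not touch the plate with the gripper, keep the lifter light on the griddle and the plate (under 25 N), and do not shove the hot plate along: it only rests by friction. Finally stand the lifter upright on the bench again, clear of the griddle, let go of it, and leave the other things where they are.

Things in the scene. Friction and masses are not known exactly. Their poses are not given: they have to be found in the camera images.
- griddle: Fixed table-top griddle base: metal box, top 30 mm above its origin, x = -130 to 200 mm, 200 mm wide in y. Its x points the way the plate is tipped. On its far part lies the hot plate, a dark flat slab 150 x 200 mm, 9 mm high: its near face is the step. Rims 9 to 15 mm above the slab on its far end and sides. Before it the base's top is the bare landing, open at its near end and sides.
- plate: Loose dark cast plate, 80 x 80 x 9.5 mm, 0.2 to 0.33 kg. Starts on the landing, smooth side up, standing on its ribs, far edge 10 to 22 mm short of slide_zero, square to the step within 6 degrees. Origin: centre of the rib side (on the landing at the start). z points out of the smooth side (up at the start, down once turned over); x along the griddle's x.
- plate_center (a point): Centre of the plate, 4.75 mm from the rib side; axes as the plate's. A 6 mm slab carries five ribs, 6 mm wide and 3.5 mm high, along x, stopping 16 mm short of the near and far edges. So under the near 16 mm of the slab an open gap 3.5 mm high takes the lifter's blade until it meets the rib ends.
- lifter_grip (a point): Middle of the grip on the lifter's handle axis, 50 mm above the blade's underside. The lifter (0.2 kg) stands loose on the bench on its blade. Handle: upright square black post, 24 x 24 mm, sides along lifter x and y, up to 75 mm above the blade's underside; 34 x 34 mm collar in the lowest 6 mm. Lifter x points from the handle to the blade's front edge, z up.
- lifter_edge (a point): Middle of the blade's front edge, at its underside: 90 mm ahead (lifter x) of the handle's axis, 50 mm lower than lifter_grip. Axes as the lifter's. Blade: flat steel, 110 mm long in x (from 20 mm behind the handle's axis to 90 mm before it), 60 mm wide, 2 mm thick.
- slide_zero (a point): Point on the landing's top, mid width, griddle x = 0; axes as the griddle's, z up. Yaw and height differ each time (landing 34 to 44 mm above the bench). The hot plate slides along x on the base, held by about 11 N of friction: its step face stands anywhere from 0 to 40 mm beyond this point and is not measured, so feel for it; shoving it 2 mm along spoils the job.
Mind the look-alikes: they are no part of the job. Leave any orange look-alike of the plate alone. Leave any yellow look-alike of the part that bears lifter_grip alone.

How it is judged:
By the outcome, as a careful person would: the job done as asked, in the order asked, and still so for the second after the job is handed in, with the robot touching nothing.
It also fails if it takes over 58 s, if anything falls off the work surface, if the arm or the gripper's body presses on something with over 40 N, if the wrist force passes 120 N, or if a joint passes its speed limit or range.

ROBOT

A 7-joint arm with a two-finger parallel gripper is mounted at the origin on the work surface. World frame = base frame: x ahead of the robot, y to its left, z up, the work surface at z = 0. Lengths are in mm, angles in rad, forces in N, time in s.
With the tool pointing down it reaches from about 400 to 850 mm from the base axis. Payload 6.9 kg.
Tool frame: the origin (TCP) lies midway between the tips of the shut fingers; the grasp point (between the pads) lies 19 mm behind it; z points along the fingers, y is the direction in which the jaws open and shut (so a half turn about z gives the same grasp; the last joint's range is limited). The gripper opens to 85 mm and grips with 20 to 120 N. Pads are 22 mm wide; open, the fingers measure 114 mm over their backs; the gripper's body (76 mm by 85 mm) begins 54 mm behind the grasp point. The pads swing forward as they close: fully open they stand 13 mm farther back than shut.
Start: joints at [1.407, 0.507, -0.238, 1.5, 0.126, 1.149, -0.155], TCP at [166.557, -602.387, 231.275] pointing down, gripper open.
Joint ranges: [-3.08, 3.08], [-0.24, 2.05], [-1.43, 1.35], [0, 2.5], [-1.52, 4.66], [0.17, 1.96], [-2.89, 2.89]. Speed limits (rad/s): [2.39, 2.39, 3.14, 3.14, 3.14, 3.14, 3.14].

INTERFACE

Orientations are given as a unit quaternion [w, x, y, z].
In Python, from bench import env gives the robot as it stands. The module is installed in compiled form; this text tells all that it offers.
- The arm moves only by the shell command python3 -m handwheel 'ROWS' [FORCE]. ROWS is JSON, a list of rows, each an object with "rot": the turn, a rotation vector about the tool's x, y, z in degrees, a list of three; "slide": the shift along the tool's x, y, z in cm, a list of three; "grip": the finger opening in cm, from 0 to 8.54. In form: [{"rot": [rx, ry, rz], "slide": [tx, ty, tz], "grip": grip}, ...]. A call has 1 to 12 rows; each row is the pose to reach, as a shift and turn from the pose measured when the call began, along the tool's axes at that moment; what a row does not reach only later rows make up. A row lasts 1/8 s, in which the tool goes at most 62.5 mm and 10.7 degrees, less where a joint would pass 70% of its speed; a pose out of reach is approached as far as the arm can. A call with a gripper value outside its range is refused whole. The fingers move at their own pace and stop on an object; FORCE is the grip in N (left out, the last holds). Time passes only in rows, so rows that repeat a pose let the fingers close. It gives the time, the measured TCP pose, the force and the opening at its end, in the units of the state.
- env.get_obs(): the state, without advancing time (a new reading comes with each control period).
- env.capture(name): name is "scene" or "top" or "wrist"; returns the picture (400x640x3 uint8, blue, green, red); there is no depth.
- env.camera_info(name): a dict with "fx", "fy", "cx", "cy" (pixels), "T" (4x4, takes a point from camera to world coordinates); the wrist camera has in their place "T_tool_cam" (4x4, takes a point from camera to tool coordinates, whose origin is the TCP and whose axes are the flange's). Camera axes: x right, y down, z forward; pixel columns grow to the right and rows downward; lengths in mm; the calibration is good to about 2 mm. A picture is of the moment at which its call begins: read the wrist's pose just before it. camera_info takes no time and is no camera call.
- env.finish_job(): hands the job in, once; it reports no verdict.
The state is a dict: "t": time; "joint_pos": joint angles; "joint_vel": joint speeds; "joint_efforts": joint torques, N m; "eef_pos": TCP position; "eef_rot": TCP orientation; "force": force on the tool from outside, world axes, zero at the start; "torque": the same for the moment, N m; "grip_width": finger opening in mm.
Only numpy, scipy, OpenCV 4.12 (cv2) and the standard library are available. Lean on these libraries where they do the work, as an engineer would, in place of code of your own. Each camera call takes 0.05 s, during which the arm holds its last target. There are 200 camera calls.

## Working session

There is one attempt and no reset: what is moved stays moved. The work goes in short steps, Python scripts to look and compute and a shell command to move; the robot and the scene stay as the last step left them, time stands still between calls to the robot, and variables do not carry over. Pictures are saved under pics/ and viewed, on a budget of 10 in all, crops included, one or two more only if the job needs it, and the job is handed in when it is done.

```bash
mkdir -p pics; cat > h.py <<'E'
import numpy as np, cv2
from bench import env
from scipy.spatial.transform import Rotation as R
def pose():
    o=env.get_obs(); q=o['eef_rot']; return np.array(o['eef_pos']), R.from_quat([q[1],q[2],q[3],q[0]]), o
def cam(n):
    c=env.camera_info(n); K=np.array([[c['fx'],0,c['cx']],[0,c['fy'],c['cy']],[0,0,1]])
    if 'T' in c: T=np.array(c['T'])
    else:
        p,r,_=pose(); B=np.eye(4); B[:3,:3]=r.as_matrix(); B[:3,3]=p; T=B@np.array(c['T_tool_cam'])
    return K,T
def px2w(n,uv,z,KT=None):
    K,T=KT or cam(n); d=T[:3,:3]@np.linalg.solve(K,[uv[0],uv[1],1]); return T[:3,3]+d*(z-T[2,3])/d[2]
def w2px(n,P,KT=None):
    K,T=KT or cam(n); c=(np.atleast_2d(P)-T[:3,3])@T[:3,:3]; h=c@K.T; return h[:,:2]/h[:,2:]
E
python3 - <<'E'
from h import *
for n in("scene","top"):
    im=env.capture(n); cv2.imwrite(f'pics/{n}0.png',im); K,T=cam(n); print(n,K[0,0],K[0,2],K[1,2],T.round(3).tolist())
p,r,o=pose(); print(p,r.as_matrix().round(3).tolist(),o['force'],o['grip_width'],env.camera_info('wrist'))
E
```

```text
scene 442.2523635233967 323.78103332451343 193.52045029775064 [[0.604, 0.583, -0.543, 1064.861], [0.797, -0.43, 0.425, -548.707], [0.015, -0.689, -0.724, 805.814], [0.0, 0.0, 0.0, 1.0]]
top 374.9473659554747 314.7593996444305 201.77789489653506 [[-0.028, -0.989, 0.142, 396.974], [-1.0, 0.027, -0.006, -113.445], [0.002, -0.142, -0.99, 912.912], [0.0, 0.0, 0.0, 1.0]]
[ 166.37999477 -601.97120653  230.48768831] [[0.964, 0.267, -0.0], [0.267, -0.964, 0.002], [-0.0, -0.002, -1.0]] [ 0.28858883  0.32707919 -0.07968451] 85.33387888003709 {'fx': 315.6905188403899, 'fy': 315.6905188403899, 'cx': 321.21545576721036, 'cy': 204.1783182284316, 'T_tool_cam': array([[ 4.15926018e-04, -9.49732138e-01, -3.13063402e-01,
         8.12466122e+01],
       [ 9.99998566e-01,  9.08919057e-04, -1.42879753e-03,
        -7.75750503e-01],
       [ 1.64152423e-03, -3.13062359e-01,  9.49731154e-01,
        -1.41813336e+02],
       [ 0.00000000e+00,  0.00000000e+00,  0.00000000e+00,
         1.00000000e+00]])}
```

View pics/scene0.png

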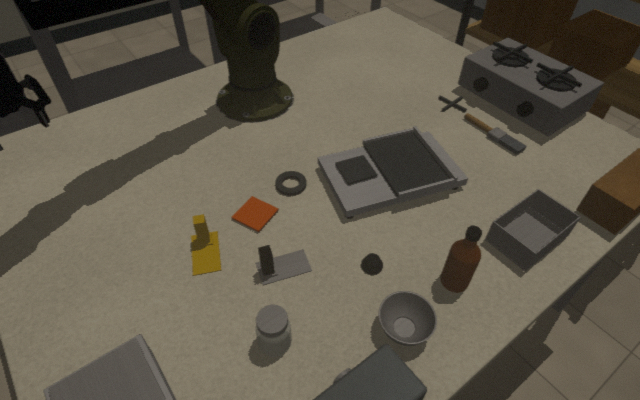

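View pics/top0.png

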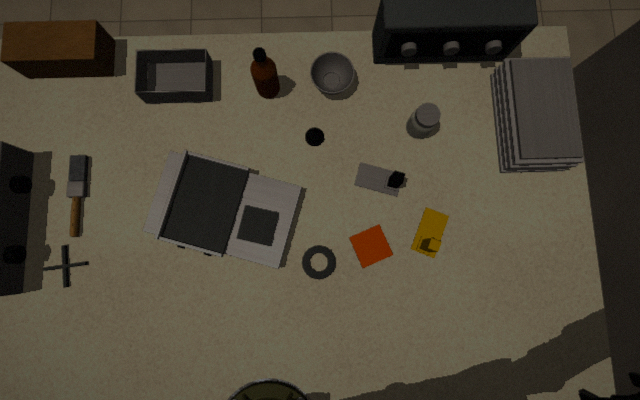

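Scene view: black-handled lifter at (268,262) and a yellow look-alike at (203,245). The dark plate is on the griddle at (355,170), and an orange look-alike is at (255,213). In the top view the lifter is at (380,180) with its handle at (397,179), the yellow one at (430,232), the plate at (258,226) and the orange one at (371,246). The black-handled steel lifter and the dark plate on the landing fit the description. I'll confirm with one enlarged crop.

```bash
python3 - <<'E'
import cv2,numpy as np
im=cv2.imread('pics/top0.png')[130:280,140:420]
im=cv2.resize(im,None,fx=2.85,fy=2.85,interpolation=cv2.INTER_CUBIC)
im=(255*(im/255.)**.5).astype('uint8'); cv2.imwrite('pics/crop0.png',im); print(im.shape)
E
```

```text
(428, 798, 3)
```

View pics/crop0.png

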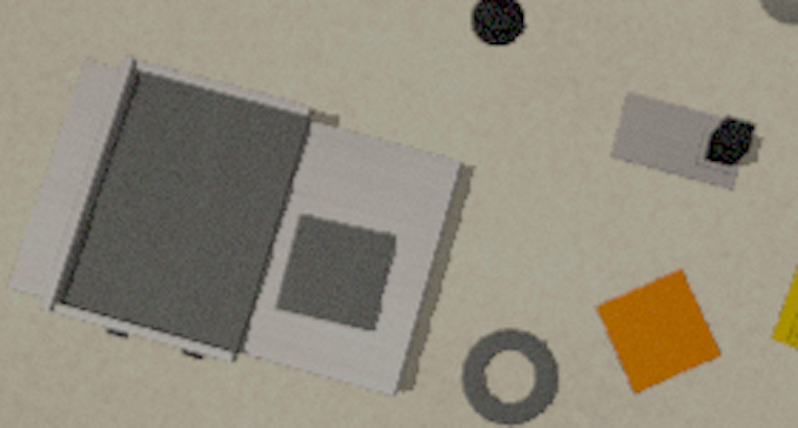

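Confirmed: the dark plate at crop (337,272) is on the landing, and the steel lifter's black handle is at (730,142). The orange and yellow pieces are separate.

```bash
cat > m0.py <<'E'
from h import *
KT=cam('top')
f=lambda pts,z: np.array([px2w('top',(140+u/2.85,130+v/2.85),z,KT) for u,v in pts])
def ang(a): return np.degrees(np.arctan2(a[1],a[0]))
for z in(34,40,44):
    g=f([(466,162),(397,394),(12,291),(86,62)],z)
    e=[np.linalg.norm(g[(i+1)%4]-g[i]).round(1) for i in range(4)]
    print(z,g[:,:2].round(0).tolist(),e,ang(g[2]-g[1]),ang(g[3]-g[0]),ang(g[0]-g[1])+90)
    p=f([(301,215),(396,236),(376,330),(277,309)],z+9.5)
    print(' plate',p.mean(0).round(1),[np.linalg.norm(p[(i+1)%4]-p[i]).round(1) for i in range(4)],ang(p[0]-p[1]),ang(p[1]-p[2])+90)
    d=(g[3]-g[0])+(g[2]-g[1]); d/=np.linalg.norm(d); n=(g[0]+g[1])/2; z0=n+130*d; lat=np.array([-d[1],d[0],0])
    print(' zero',z0.round(1),'yaw',ang(d),'plate rel',((p.mean(0)-z0)@d).round(1),((p.mean(0)-z0)@lat).round(1), 'far end',((g[2]+g[3])/2-z0)@d)
l=f([(627,93),(612,156),(733,189),(752,127)],2)
print(l[:,:2].round(1).tolist(),[np.linalg.norm(l[(i+1)%4]-l[i]).round(1) for i in range(4)],ang(l[1]-l[2]),ang(l[0]-l[1])+90, 'edge',(l[0]+l[1])/2)
E
python3 m0.py
```

```text
34 [[560.0, -93.0], [371.0, -32.0], [463.0, 282.0], [655.0, 227.0]] [np.float64(198.8), np.float64(327.8), np.float64(200.0), np.float64(333.3)] 73.69170113676809 73.47492977930814 72.32638712039125
 plate [470.   13.8  43.5] [np.float64(80.1), np.float64(77.9), np.float64(82.2), np.float64(78.8)] 75.92028759313621 77.22186114108716
 zero [502.1  62.1  34. ] yaw 73.58240987398173 plate rel -55.5 17.1 far end 200.5753923371159
40 [[559.0, -93.0], [371.0, -33.0], [462.0, 280.0], [653.0, 225.0]] [np.float64(197.4), np.float64(325.6), np.float64(198.6), np.float64(331.1)] 73.69170113676809 73.47492977930817 72.32638712039126
 plate [469.5  12.9  49.5] [np.float64(79.5), np.float64(77.4), np.float64(81.7), np.float64(78.3)] 75.92028759313617 77.22186114108716
 zero [501.6  61.8  40. ] yaw 73.58240987398173 plate rel -56.0 17.0 far end 198.31867921958127
44 [[558.0, -93.0], [371.0, -33.0], [462.0, 278.0], [652.0, 223.0]] [np.float64(196.5), np.float64(324.1), np.float64(197.7), np.float64(329.5)] 73.69170113676809 73.47492977930817 72.32638712039126
 plate [469.2  12.3  53.5] [np.float64(79.2), np.float64(77.0), np.float64(81.3), np.float64(77.9)] 75.9202875931362 77.22186114108717
 zero [501.3  61.6  44. ] yaw 73.58240987398175 plate rel -56.3 16.9 far end 196.81420380789157
[[623.5, -234.2], [567.8, -218.6], [536.0, -321.8], [590.2, -341.6]] [np.float64(57.8), np.float64(108.0), np.float64(57.6), np.float64(112.5)] 72.8696114977888 74.41164356536761 edge [ 595.64237022 -226.40075762    2.        ]
```

```bash
python3 -m handwheel '[{"rot":[0,0,8],"slide":[10,-4,0.5],"grip":8.5},{"rot":[0,0,16],"slide":[20,-8,1],"grip":8.5},{"rot":[0,0,24],"slide":[30,-12,2],"grip":8.5},{"rot":[0,0,32],"slide":[46.7,-17.1,3],"grip":8.5},{"rot":[0,0,32],"slide":[46.7,-17.1,3],"grip":8.5},{"rot":[0,0,32],"slide":[46.7,-17.1,3],"grip":8.5},{"rot":[0,0,32],"slide":[46.7,-17.1,3],"grip":8.5},{"rot":[0,0,32],"slide":[46.7,-17.1,3],"grip":8.5},{"rot":[0,0,32],"slide":[46.7,-17.1,3],"grip":8.5},{"rot":[0,0,32],"slide":[46.7,-17.1,3],"grip":8.5},{"rot":[0,0,32],"slide":[46.7,-17.1,3],"grip":8.5},{"rot":[0,0,32],"slide":[46.7,-17.1,3],"grip":8.5}]'
python3 - <<'E'
from h import *
import pickle
p,r,o=pose(); K,T=cam('wrist'); im=env.capture('wrist'); pickle.dump((K,T),open('w1.pkl','wb')); cv2.imwrite('pics/w1raw.png',im)
im=(255*(im/255.)**.5).astype('uint8'); cv2.imwrite('pics/w1.png',cv2.resize(im,(800,500),interpolation=cv2.INTER_CUBIC))
print(p,r.as_matrix().round(3).tolist())
L=np.array([[570,-312.7,75],[595.6,-226.4,0]]); print(w2px('wrist',L,(K,T))*1.25)
E
```

```text
t: 1.6
eef_pos: [569.9, -314.0, 201.0]
eef_rot: [-0.0, 0.989, -0.145, -0.0]
force: [-0.6, 0.5, -0.1]
grip_width: 85.2
[ 569.87345214 -314.02714469  201.04242209] [[0.958, -0.287, -0.001], [-0.287, -0.958, 0.001], [-0.001, -0.001, -1.0]]
[[401.85424689 244.9214153 ]
 [300.82958308 220.63792763]]
```

View pics/w1.png

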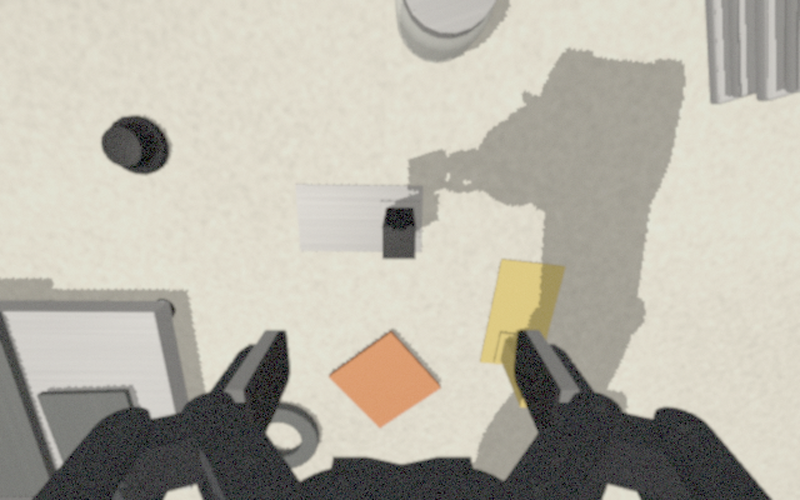

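Wrist view: the black post's top is at (399,243), the blade's front edge midpoint at (299,217), and the orange and yellow look-alikes are clear below. This matches the prediction within 3 px.

```bash
python3 - <<'E'
from h import *
import pickle
KT=pickle.load(open('w1.pkl','rb'))
g=lambda u,v,z: px2w('wrist',(u/1.25,v/1.25),z,KT)
top=g(399.5,243,75); e=[g(295.5,184,2),g(300,250.5,2),g(422,251,2)]; m=(e[0]+e[1])/2
print(top,m,np.linalg.norm(e[0]-e[1]),np.linalg.norm(e[2]-e[1]),[np.degrees(np.arctan2(*v[1::-1])) for v in (e[1]-e[2],e[0]-e[1],m-top)],np.hypot(*(m-top)[:2]))
n=[g(154,303,40),]; print(n)
E
```

```text
[ 571.83709721 -311.51008039   75.        ] [ 598.76872455 -225.30332017    2.        ] 59.95294874049161 110.62689115364958 [np.float64(73.1443992222781), np.float64(-17.59647982333904), np.float64(72.65081055405938)] 90.31565788169011
[array([570.60232071, -94.60770255,  40.        ])]
```

```bash
python3 -m handwheel '[{"rot":[0,0,0],"slide":[0.06,-0.2,6],"grip":8.5},{"rot":[0,0,0],"slide":[0.06,-0.2,11],"grip":8.5},{"rot":[0,0,0],"slide":[0.06,-0.2,15],"grip":8.5},{"rot":[0,0,0],"slide":[0.06,-0.2,17],"grip":8.5},{"rot":[0,0,0],"slide":[0.06,-0.2,17],"grip":8.5},{"rot":[0,0,0],"slide":[0.06,-0.2,17],"grip":5},{"rot":[0,0,0],"slide":[0.06,-0.2,17],"grip":3},{"rot":[0,0,0],"slide":[0.06,-0.2,17],"grip":2},{"rot":[0,0,0],"slide":[0.06,-0.2,17],"grip":2},{"rot":[0,0,0],"slide":[0.06,-0.2,17],"grip":2},{"rot":[0,0,0],"slide":[0.06,-0.2,17],"grip":2}]' 80
python3 -c "
from h import *
p,r,o=pose();print(p,r.as_matrix().round(4).tolist(),o['force'],o['torque'],o['grip_width'])"
```

```text
t: 3.02
eef_pos: [571.8, -312.3, 32.1]
eef_rot: [-0.0, 0.989, -0.145, 0.001]
force: [-0.9, -0.2, 6.4]
grip_width: 23.2
[ 571.76328385 -312.25103227   32.09320857] [[0.958, -0.2866, 0.0012], [-0.2866, -0.958, 0.0001], [0.0011, -0.0004, -1.0]] [-0.86720495 -0.18397222  6.38930136] [-0.00580207  0.15207015 -0.0573971 ] 23.16568254009128
```

```bash
python3 -m handwheel '[{"rot":[0,0,0],"slide":[0,0,-3],"grip":2},{"rot":[0,0,0],"slide":[0,0,-8],"grip":2},{"rot":[0,0,0],"slide":[-4,-2,-8],"grip":2},{"rot":[0,0,0],"slide":[-8,-4,-8],"grip":2},{"rot":[0,0,0],"slide":[-12,-6.2,-8],"grip":2},{"rot":[0,0,0],"slide":[-16,-8.2,-8],"grip":2},{"rot":[0,0,0],"slide":[-19.1,-9.8,-8],"grip":2},{"rot":[0,0,0],"slide":[-19.1,-9.8,-8],"grip":2},{"rot":[0,0,0],"slide":[-19.1,-9.8,-8],"grip":2}]'
python3 - <<'E'
from h import *
import pickle
p,r,o=pose(); K,T=cam('wrist'); im=env.capture('wrist'); pickle.dump((K,T,p,r),open('w2.pkl','wb')); cv2.imwrite('pics/w2raw.png',im)
im=(255*(im/255.)**.5).astype('uint8'); cv2.imwrite('pics/w2.png',cv2.resize(im,(800,500),interpolation=cv2.INTER_CUBIC))
M=r.as_matrix(); print(p,M.round(3).tolist(),o['force'])
print('edge pred px',w2px('wrist',np.array([p+M@[s,-90,32] for s in(-30,0,30)]),(K,T))*1.25)
cv2.imwrite('pics/top2.png',env.capture('top')); cv2.imwrite('pics/scene2.png',env.capture('scene'))
E
```

```text
t: 4.15
eef_pos: [417.5, -164.0, 112.2]
eef_rot: [0.0, 0.989, -0.145, 0.001]
force: [1.3, 0.4, -2.1]
grip_width: 23.1
[ 417.47080612 -164.00085484  112.15386443] [[0.958, -0.287, 0.002], [-0.287, -0.958, -0.0], [0.002, -0.0, -1.0]] [ 1.26821699  0.41268822 -2.1127028 ]
edge pred px [[226.40303593 354.85545826]
 [217.77030167 300.77614342]
 [208.23950826 241.07098375]]
```

View pics/w2.png

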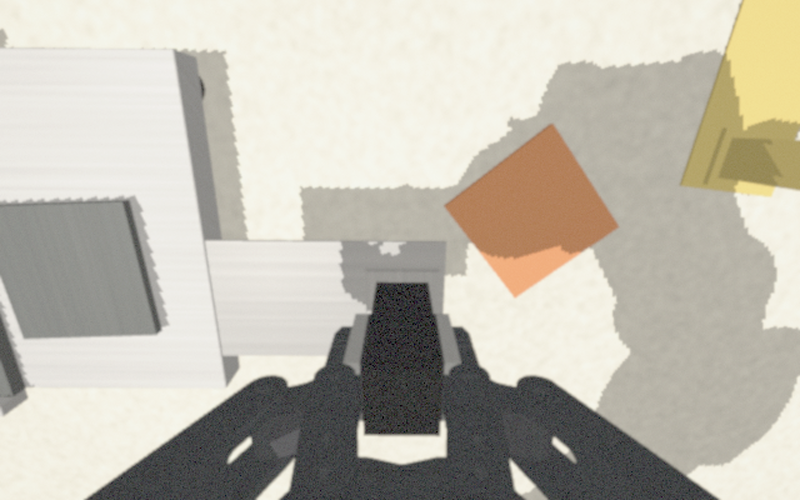

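Wrist view: the held blade's front edge runs (207,240)-(225,354), as predicted. The landing's near edge runs (176,50)-(226,386), the plate's near top edge (128,199)-(159,333), and the step corner is at the left, near (22,395).

```bash
python3 - <<'E'
from h import *
import pickle
K,T,p,r=pickle.load(open('w2.pkl','rb')); KT=(K,T); M=r.as_matrix()
g=lambda u,v,z: px2w('wrist',(u/1.25,v/1.25),z,KT)
ang=lambda a: np.degrees(np.arctan2(a[1],a[0]))
for z in (34,37,40,44):
    a,b=g(176,50,z),g(226,386,z); c=g(0,49,z)
    P=[g(127,199,z+9.5),g(159,333,z+9.5),g(23,338,z+9.5)]
    print(z,a.round(1),b.round(1),'w',np.linalg.norm(a-b).round(1),'yaw',ang(a-b)+90,ang(c-a),'plate',np.linalg.norm(P[0]-P[1]).round(1),ang(P[0]-P[1])+90,'near mid',((P[0]+P[1])/2).round(1))
    d=-M[:,1]; s=M[:,0]; e=p+M@[0,-90,32]; q=(P[0]+P[1])/2-e; n=(a+b)/2-e
    print('   plate near edge ahead of blade edge',(q@d).round(1),'right',(q@s).round(1),'landing end ahead',(n@d).round(1))
E
```

```text
34 [561.9 -87.5  34. ] [371.8 -28.1  34. ] w 199.2 yaw 72.64565484362963 73.06344155407446 plate 81.1 74.55356274555763 near mid [462.2 -22.8  43.5]
   plate near edge ahead of blade edge 58.1 right 2.2 landing end ahead 25.9
37 [561.  -88.9  37. ] [373.4 -30.2  37. ] w 196.5 yaw 72.64565484362961 73.06344155407442 plate 79.9 74.55356274555764 near mid [462.7 -25.1  46.5]
   plate near edge ahead of blade edge 56.0 right 3.4 landing end ahead 24.3
40 [560.1 -90.2  40. ] [375.1 -32.4  40. ] w 193.8 yaw 72.64565484362961 73.06344155407443 plate 78.7 74.55356274555763 near mid [463.1 -27.5  49.5]
   plate near edge ahead of blade edge 53.9 right 4.5 landing end ahead 22.7
44 [558.9 -92.   44. ] [377.3 -35.3  44. ] w 190.2 yaw 72.64565484362963 73.06344155407444 plate 77.2 74.55356274555766 near mid [463.7 -30.6  53.5]
   plate near edge ahead of blade edge 51.1 right 6.0 landing end ahead 20.6
```

```bash
python3 -m handwheel '[{"rot":[-1.2,0,0],"slide":[0.3,-2,1],"grip":2},{"rot":[-1.2,0,0],"slide":[0.3,-4.2,3],"grip":2},{"rot":[-1.2,0,0],"slide":[0.3,-4.2,3.2],"grip":2},{"rot":[-1.2,0,0],"slide":[0.3,-4.2,3.2],"grip":2}]'
python3 -m handwheel '[{"rot":[0,0,0],"slide":[0,0,0.2],"grip":2},{"rot":[0,0,0],"slide":[0,0,0.4],"grip":2},{"rot":[0,0,0],"slide":[0,0,0.6],"grip":2}]'
python3 -c "
from h import *
p,r,o=pose();print(p,r.as_matrix().round(4).tolist(),o['force'],o['torque'],o['grip_width'])
print('edge',p+r.as_matrix()@[0,-90,32.1])"
```

```text
t: 4.8
eef_pos: [432.5, -125.7, 79.8]
eef_rot: [0.01, 0.989, -0.145, -0.001]
force: [-0.5, 0.3, -1.1]
grip_width: 23.2
t: 5.18
eef_pos: [432.5, -126.2, 73.9]
eef_rot: [0.011, 0.989, -0.146, -0.001]
force: [0.2, 0.7, -1.8]
grip_width: 23.2
[ 432.4576894  -126.24687333   73.88525781] [[0.9575, -0.2885, -0.0046], [-0.2886, -0.9572, -0.0206], [0.0015, 0.0211, -0.9998]] [ 0.20557944  0.66804818 -1.78843435] [-0.0462737   0.00498736  0.00410023] 23.167246457723436
edge [458.2782097  -40.75744238  39.89602529]
```

```bash
python3 -m handwheel '[{"rot":[0,0,0],"slide":[0,0,0.1],"grip":2},{"rot":[0,0,0],"slide":[0,0,0.2],"grip":2},{"rot":[0,0,0],"slide":[0,0,0.2],"grip":2}]'; python3 -m handwheel '[{"rot":[0,0,0],"slide":[0,0,0.1],"grip":2},{"rot":[0,0,0],"slide":[0,0,0.15],"grip":2},{"rot":[0,0,0],"slide":[0,0,0.15],"grip":2}]'
```

```text
t: 5.55
eef_pos: [432.4, -126.2, 71.8]
eef_rot: [0.011, 0.989, -0.146, -0.001]
force: [-0.1, -0.5, -1.5]
grip_width: 22.9
t: 5.92
eef_pos: [432.5, -126.4, 70.6]
eef_rot: [0.011, 0.989, -0.146, -0.001]
force: [-0.6, -1.0, 4.5]
grip_width: 23.1
```

```bash
python3 -m handwheel '[{"rot":[0,0,0],"slide":[0,-0.3,0.02],"grip":2},{"rot":[0,0,0],"slide":[0,-0.6,0.01],"grip":2},{"rot":[0,0,0],"slide":[0,-0.9,0.01],"grip":2},{"rot":[0,0,0],"slide":[0,-1.2,0],"grip":2},{"rot":[0,0,0],"slide":[0,-1.5,-0.01],"grip":2},{"rot":[0,0,0],"slide":[0,-1.8,-0.01],"grip":2},{"rot":[0,0,0],"slide":[0,-2.1,-0.02],"grip":2}]'; python3 -c "
from h import *
p,r,o=pose();print(p,o['force'],o['torque']);im=env.capture('wrist');cv2.imwrite('pics/w3raw.png',im)
print('edge',p+r.as_matrix()@[0,-90,32.1])
im=(255*(im/255.)**.5).astype('uint8')[120:320,0:320]; cv2.imwrite('pics/w3.png',cv2.resize(im,(800,500),interpolation=cv2.INTER_CUBIC))"
```

```text
t: 6.8
eef_pos: [439.0, -106.5, 70.7]
eef_rot: [0.011, 0.989, -0.146, -0.0]
force: [-0.1, -2.6, 5.4]
grip_width: 23.2
[ 439.02945295 -106.51831893   70.70624715] [-0.11450887 -2.62368306  5.43702406] [-0.25514616  0.05829227 -0.02930442]
edge [464.93725362 -21.06577549  36.69068182]
```

View pics/w3.png

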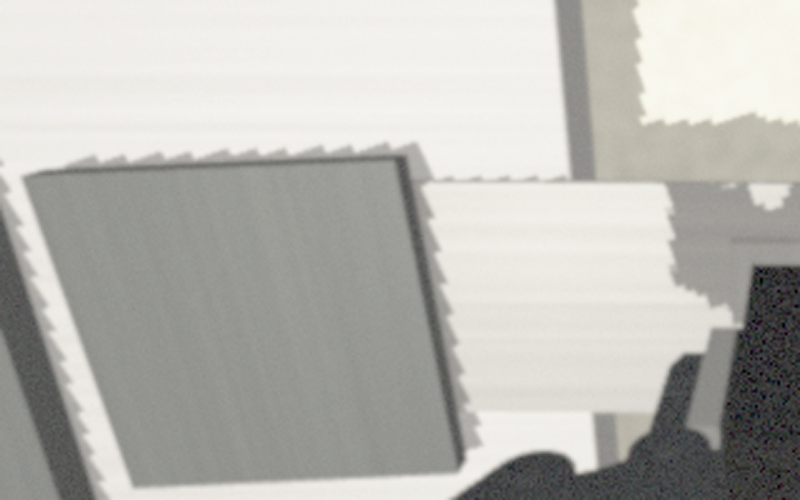

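Blade is under the near edge and centred (blade (430-700,180-410), plate near edge (405,155)-(462,470)). I'll carry on gently to the ribs and then to the step.

```bash
python3 -m handwheel '[{"rot":[0,0,0],"slide":[0,-0.3,0.0],"grip":2},{"rot":[0,0,0],"slide":[0,-0.6,0],"grip":2},{"rot":[0,0,0],"slide":[0,-0.9,-0.01],"grip":2},{"rot":[0,0,0],"slide":[0,-1.1,-0.01],"grip":2}]'; python3 -m handwheel '[{"rot":[0,0,0],"slide":[0,-0.2,0.0],"grip":2},{"rot":[0,0,0],"slide":[0,-0.4,0],"grip":2}]';python3 -m handwheel '[{"rot":[0,0,0],"slide":[0,-0.2,0.0],"grip":2},{"rot":[0,0,0],"slide":[0,-0.4,0],"grip":2}]'
```

```text
t: 7.35
eef_pos: [442.6, -95.4, 70.7]
eef_rot: [0.011, 0.989, -0.146, 0.0]
force: [-0.3, -3.8, 6.5]
grip_width: 23.3
t: 7.6
eef_pos: [443.6, -92.1, 70.7]
eef_rot: [0.011, 0.989, -0.146, 0.0]
force: [-1.7, -5.2, 7.5]
grip_width: 23.4
t: 7.85
eef_pos: [444.7, -88.8, 70.8]
eef_rot: [0.011, 0.989, -0.146, 0.0]
force: [-1.2, -6.2, 7.2]
grip_width: 23.2
```

```bash
python3 -m handwheel '[{"rot":[0,0,0],"slide":[0,0,-0.04],"grip":2},{"rot":[0,0,0],"slide":[0,-0.1,-0.04],"grip":2}]'; python3 -m handwheel '[{"rot":[0,0,0],"slide":[0,-0.15,0],"grip":2},{"rot":[0,0,0],"slide":[0,-0.3,0],"grip":2}]'; python3 -c "
from h import *
p,r,o=pose();print(p,o['force'],o['torque']);im=env.capture('wrist');cv2.imwrite('pics/w4raw.png',im)
print('edge',p+r.as_matrix()@[0,-90,32.1])
im=(255*(im/255.)**.5).astype('uint8')[120:320,0:320]; cv2.imwrite('pics/w4.png',cv2.resize(im,(800,500),interpolation=cv2.INTER_CUBIC))"
```

```text
t: 8.1
eef_pos: [444.7, -87.9, 71.0]
eef_rot: [0.012, 0.989, -0.146, -0.0]
force: [-0.2, -3.7, 1.7]
grip_width: 22.9
t: 8.35
eef_pos: [445.5, -85.1, 71.0]
eef_rot: [0.012, 0.989, -0.146, -0.0]
force: [-0.3, -3.1, 2.6]
grip_width: 23.2
[445.49912045 -85.08766006  70.96447877] [-0.30532642 -3.14527897  2.59568139] [-0.46453979  0.172533    0.0390232 ]
edge [4.71453125e+02 2.87592796e-01 3.67904267e+01]
```

View pics/w4.png

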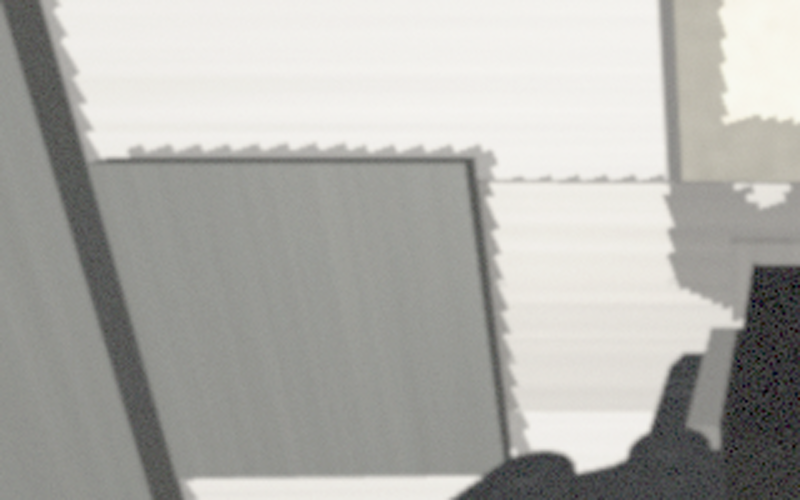

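Picture: the plate (100,160)-(500,470) is now square to the step. The full step face is still visible beyond its far edge (band 35 px), so about 7 mm of gap remains.

```bash
python3 -m handwheel '[{"rot":[0,0,0],"slide":[0,-0.2,-0.01],"grip":2},{"rot":[0,0,0],"slide":[0,-0.4,-0.01],"grip":2}]'; for i in 1; do :; done; python3 -m handwheel '[{"rot":[0,0,0],"slide":[0,-0.1,-0.01],"grip":2},{"rot":[0,0,0],"slide":[0,-0.15,-0.01],"grip":2}]'
```

```text
t: 8.65
eef_pos: [446.8, -80.8, 71.0]
eef_rot: [0.012, 0.989, -0.146, -0.0]
force: [-1.6, -4.2, 3.5]
grip_width: 23.1
t: 8.9
eef_pos: [447.2, -79.2, 71.0]
eef_rot: [0.011, 0.989, -0.146, -0.0]
force: [-1.1, -2.7, 2.4]
grip_width: 23.3
```

```bash
python3 -m handwheel '[{"rot":[0,0,0],"slide":[0,-0.1,-0.01],"grip":2},{"rot":[0,0,0],"slide":[0,-0.15,-0.01],"grip":2}]'
```

```text
t: 9.15
eef_pos: [447.6, -77.6, 71.0]
eef_rot: [0.011, 0.989, -0.146, -0.0]
force: [0.1, -2.8, 1.1]
grip_width: 23.3
```

```bash
python3 -m handwheel '[{"rot":[0,0,0],"slide":[0,-0.06,0],"grip":2},{"rot":[0,0,0],"slide":[0,-0.1,0],"grip":2}]'
```

```text
t: 9.4
eef_pos: [447.7, -77.3, 71.0]
eef_rot: [0.012, 0.989, -0.146, -0.001]
force: [-1.6, -5.5, 4.1]
grip_width: 23.1
```

```bash
python3 -m handwheel '[{"rot":[0,0,0],"slide":[0,-0.06,0],"grip":2},{"rot":[0,0,0],"slide":[0,-0.1,0],"grip":2}]'
```

```text
t: 9.65
eef_pos: [447.7, -77.2, 71.1]
eef_rot: [0.012, 0.989, -0.147, -0.001]
force: [-1.9, -6.3, 4.7]
grip_width: 23.0
```

```bash
python3 -m handwheel '[{"rot":[0,0,0],"slide":[0,-0.06,0],"grip":2},{"rot":[0,0,0],"slide":[0,-0.1,0],"grip":2}]'
```

```text
t: 9.9
eef_pos: [447.6, -77.2, 71.2]
eef_rot: [0.013, 0.989, -0.147, -0.001]
force: [-1.6, -7.1, 5.6]
grip_width: 23.1
```

The plate is stopped: 3 mm of commands gave no advance and the force is about 7 N, below 11 N. Next I'll work out the arc for the tip.

```bash
cat > arc.py <<'E'
import sys,os,pickle
from h import *
p,r,o=pose(); M=r.as_matrix()
if not os.path.exists('ref.pkl'):
    x=-M[:,1].copy(); x[2]=0; x/=np.linalg.norm(x); pickle.dump((p+M@[0,-90,32.1],x,np.array([0,0,1.]),),open('ref.pkl','wb'))
E0,x,z=pickle.load(open('ref.pkl','rb')); yl=np.cross(z,x)
e=p+M@[0,-90,32.1]-E0; print('tip now',e@x,e@z,'pitch',np.degrees(np.arcsin(M[2,1])),'F',np.array(o['force'])@x,o['force'][2])
# args: tipx tipz(top corner, rel to contact edge/landing), pitch deg nose-down
for a in sys.argv[1:]:
    if a[0]=='t':
        v=list(map(float,a[1:].split(','))); th=np.radians(v[0]); al=v[1]; R_=66.5
        C=(63.5-6*np.sin(th)-R_*np.cos(th), max(R_*np.sin(th),2))
    else:
        v=list(map(float,a.split(','))); C=v[:2]; al=v[2]
    b=np.radians(al); E=E0+(C[0]-2*np.sin(b))*x+(C[1]-2*np.cos(b))*z
    Rl=np.c_[-yl,-x,-z]; Rt=R.from_rotvec(yl*b).as_matrix()@Rl
    P=E-Rt@[0,-90,32.1]
    print(a,'rot',np.degrees(R.from_matrix(M.T@Rt).as_rotvec()).round(1),'slide',(M.T@(P-p)/10).round(2),'C',np.round(C,1))
E
python3 arc.py t0,1.2 t4,2 t8,3 t12,4 t16,5 t20,6 t24,7 t28,8 t32,10 t36,12
```

```text
tip now 0.0 0.0 pitch 1.476706591499192 F -7.296339354611105 5.627138469763296
t0,1.2 rot [ 0.3 -0.1  0. ] slide [0.01 0.32 0.05] C [-3.  2.]
t4,2 rot [-0.5 -0.1 -0. ] slide [ 0.01  0.31 -0.34] C [-3.3  4.6]
t8,3 rot [-1.5 -0.1 -0. ] slide [ 0.01  0.26 -0.96] C [-3.2  9.3]
t12,4 rot [-2.5 -0.1 -0. ] slide [ 0.01  0.17 -1.57] C [-2.8 13.8]
t16,5 rot [-3.5 -0.1 -0. ] slide [ 0.01  0.05 -2.17] C [-2.1 18.3]
t20,6 rot [-4.5 -0.1 -0. ] slide [ 0.01 -0.1  -2.77] C [-1.  22.7]
t24,7 rot [-5.5 -0.1 -0. ] slide [ 0.01 -0.29 -3.36] C [ 0.3 27. ]
t28,8 rot [-6.5 -0.1 -0. ] slide [ 0.02 -0.52 -3.93] C [ 2.  31.2]
t32,10 rot [-8.5 -0.1 -0. ] slide [ 0.02 -0.85 -4.63] C [ 3.9 35.2]
t36,12 rot [-10.5  -0.1  -0. ] slide [ 0.02 -1.22 -5.32] C [ 6.2 39.1]
```

```bash
python3 -m handwheel '[{"rot":[0,0,0],"slide":[0,0.2,0],"grip":2},{"rot":[0,0,0],"slide":[0,0.3,0],"grip":2},{"rot":[-0.5,0,0],"slide":[0,0.31,-0.34],"grip":2},{"rot":[-1,0,0],"slide":[0,0.29,-0.65],"grip":2},{"rot":[-1.5,0,0],"slide":[0,0.26,-0.96],"grip":2},{"rot":[-2,0,0],"slide":[0,0.21,-1.26],"grip":2},{"rot":[-2.5,0,0],"slide":[0,0.17,-1.57],"grip":2},{"rot":[-3,0,0],"slide":[0.01,0.11,-1.87],"grip":2},{"rot":[-3.5,0,0],"slide":[0.01,0.05,-2.17],"grip":2},{"rot":[-4.5,0,0],"slide":[0.01,-0.1,-2.77],"grip":2},{"rot":[-4.5,0,0],"slide":[0.01,-0.1,-2.77],"grip":2}]'
python3 arc.py t24,7 t28,8 t32,9 t36,10 t40,11 t44,12 t48,13 t52,14 t56,15 t60,16
python3 -c "
from h import *
im=env.capture('scene');cv2.imwrite('pics/s5raw.png',im)
im=(255*(im/255.)**.5).astype('uint8')[90:250,280:500]; cv2.imwrite('pics/s5.png',cv2.resize(im,(770,560),interpolation=cv2.INTER_CUBIC))"
```

```text
t: 11.28
eef_pos: [448.6, -75.0, 99.4]
eef_rot: [0.052, 0.988, -0.146, -0.006]
force: [-0.1, -0.1, -4.2]
grip_width: 23.1
tip now -0.6317894330367076 21.24035956849699 pitch 5.984094206389844 F -0.16122713874740607 -4.19167267270302
t24,7 rot [-1.  -0.2  0.1] slide [-0.03 -0.09 -0.55] C [ 0.3 27. ]
t28,8 rot [-2.  -0.2  0. ] slide [-0.03 -0.27 -1.13] C [ 2.  31.2]
t32,9 rot [-3.  -0.2  0. ] slide [-0.02 -0.48 -1.71] C [ 3.9 35.2]
t36,10 rot [-4.  -0.2  0. ] slide [-0.02 -0.72 -2.27] C [ 6.2 39.1]
t40,11 rot [-5.  -0.2  0. ] slide [-0.02 -1.   -2.81] C [ 8.7 42.7]
t44,12 rot [-6.  -0.2  0. ] slide [-0.02 -1.31 -3.34] C [11.5 46.2]
t48,13 rot [-7.  -0.2  0. ] slide [-0.02 -1.65 -3.84] C [14.5 49.4]
t52,14 rot [-8.  -0.2  0. ] slide [-0.01 -2.02 -4.32] C [17.8 52.4]
t56,15 rot [-9.  -0.2  0. ] slide [-0.01 -2.41 -4.77] C [21.3 55.1]
t60,16 rot [-10.   -0.2   0. ] slide [-0.01 -2.84 -5.2 ] C [25.1 57.6]
```

View pics/s5.png

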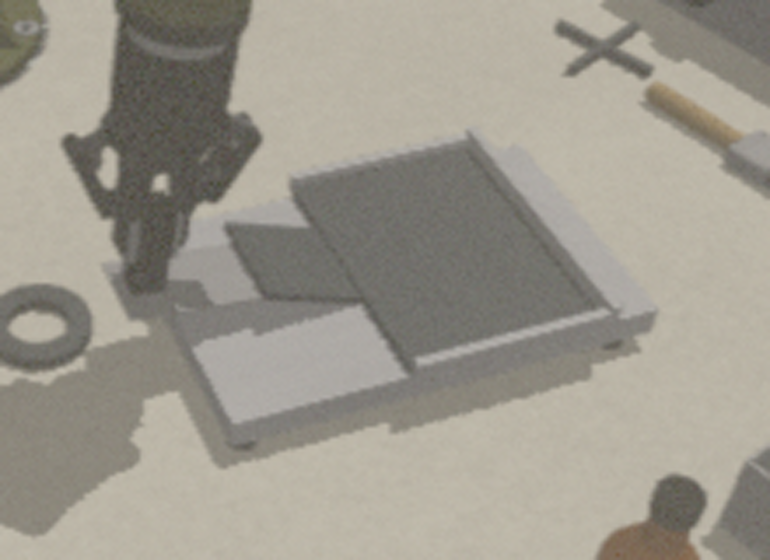

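The plate (225-360, 225-300) is on the blade, tilted about 20° with its far edge at the step. Force z of -4.2 N (lifter 2 N plus about 2 N of plate) agrees, and the hot plate looks unmoved. I'll continue the arc.

```bash
python3 -m handwheel '[{"rot":[-1,0,0],"slide":[-0.02,-0.09,-0.55],"grip":2},{"rot":[-2,0,0],"slide":[-0.02,-0.27,-1.13],"grip":2},{"rot":[-3,0,0],"slide":[-0.02,-0.48,-1.71],"grip":2},{"rot":[-4,0,0],"slide":[-0.02,-0.72,-2.27],"grip":2},{"rot":[-5,0,0],"slide":[-0.02,-1.0,-2.81],"grip":2},{"rot":[-6,0,0],"slide":[-0.02,-1.31,-3.34],"grip":2},{"rot":[-7,0,0],"slide":[-0.02,-1.65,-3.84],"grip":2},{"rot":[-8,0,0],"slide":[-0.01,-2.02,-4.32],"grip":2},{"rot":[-9,0,0],"slide":[-0.01,-2.41,-4.77],"grip":2},{"rot":[-10,0,0],"slide":[-0.01,-2.84,-5.2],"grip":2},{"rot":[-10,0,0],"slide":[-0.01,-2.84,-5.2],"grip":2}]'
python3 arc.py t64,17 t68,18 t72,19 t76,20 t80,21 t84,22 t88,23 t90,23
python3 -c "
from h import *
im=env.capture('scene');cv2.imwrite('pics/s6raw.png',im)
im=(255*(im/255.)**.5).astype('uint8')[90:250,280:500]; cv2.imwrite('pics/s6.png',cv2.resize(im,(770,560),interpolation=cv2.INTER_CUBIC))"
```

```text
t: 12.7
eef_pos: [458.6, -41.9, 148.0]
eef_rot: [0.137, 0.98, -0.145, -0.019]
force: [1.0, -0.7, -2.4]
grip_width: 23.1
tip now 25.551876890207026 55.57176294628711 pitch 15.946284418273112 F -0.3667721655754016 -2.394601143716678
t64,17 rot [-1.1 -0.2  0.1] slide [-0.01 -0.27 -0.46] C [29.  59.8]
t68,18 rot [-2.1 -0.2  0.1] slide [-0.01 -0.67 -0.91] C [33.  61.7]
t72,19 rot [-3.1 -0.2  0.1] slide [-0.01 -1.09 -1.33] C [37.2 63.2]
t76,20 rot [-4.1 -0.2  0.1] slide [-0.   -1.53 -1.73] C [41.6 64.5]
t80,21 rot [-5.1 -0.2  0.1] slide [-0.  -2.  -2.1] C [46.  65.5]
t84,22 rot [-6.1 -0.2  0.1] slide [-0.   -2.48 -2.44] C [50.6 66.1]
t88,23 rot [-7.1 -0.2  0.1] slide [ 0.   -2.99 -2.74] C [55.2 66.5]
t90,23 rot [-7.1 -0.2  0.1] slide [ 0.   -3.21 -2.81] C [57.5 66.5]
```

View pics/s6.png

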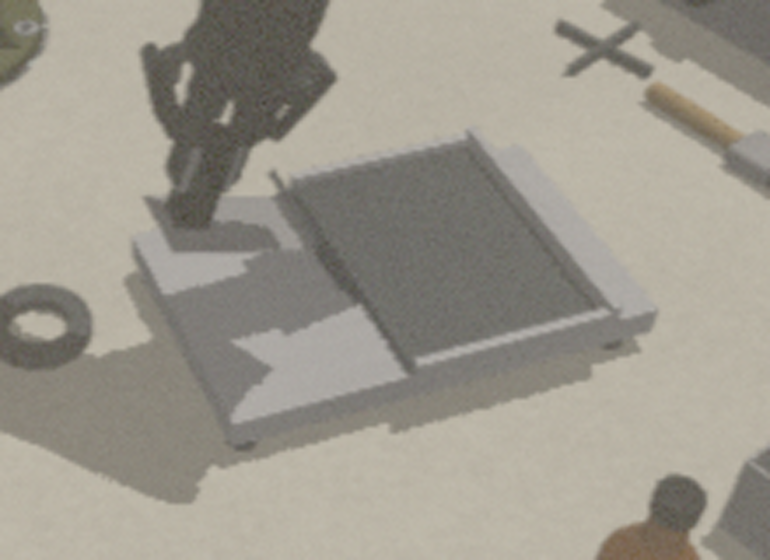

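The plate is seen edge-on at (275,175)-(355,300), steep (about 60°), and still at the step. The forces are small.

```bash
python3 -m handwheel '[{"rot":[-1,0,0],"slide":[0,-0.27,-0.46],"grip":2},{"rot":[-2,0,0],"slide":[0,-0.67,-0.91],"grip":2},{"rot":[-3,0,0],"slide":[0,-1.09,-1.33],"grip":2},{"rot":[-4,0,0],"slide":[0,-1.53,-1.73],"grip":2},{"rot":[-5,0,0],"slide":[0,-2.0,-2.1],"grip":2},{"rot":[-6,0,0],"slide":[0,-2.48,-2.44],"grip":2},{"rot":[-7,0,0],"slide":[0,-2.99,-2.74],"grip":2},{"rot":[-7,0,0],"slide":[0,-2.99,-2.74],"grip":2}]'
python3 arc.py 58,66.5,23 60,66.5,23 62,66.5,23 64,66.5,23 67,66.5,23 70,66.5,23 74,66,23 78,66,23
```

```text
t: 13.75
eef_pos: [469.1, -6.6, 165.8]
eef_rot: [0.197, 0.97, -0.143, -0.028]
force: [0.2, -0.5, -3.4]
grip_width: 23.1
tip now 55.02176952716755 64.31948684215453 pitch 22.944919768470587 F -0.41412402243926894 -3.432731328062196
58,66.5,23 rot [-0.1 -0.2  0.1] slide [ 0.01 -0.19 -0.13] C [58.  66.5]
60,66.5,23 rot [-0.1 -0.2  0.1] slide [ 0.01 -0.38 -0.2 ] C [60.  66.5]
62,66.5,23 rot [-0.1 -0.2  0.1] slide [ 0.01 -0.56 -0.28] C [62.  66.5]
64,66.5,23 rot [-0.1 -0.2  0.1] slide [ 0.01 -0.74 -0.36] C [64.  66.5]
67,66.5,23 rot [-0.1 -0.2  0.1] slide [ 0.01 -1.02 -0.48] C [67.  66.5]
70,66.5,23 rot [-0.1 -0.2  0.1] slide [ 0.01 -1.3  -0.59] C [70.  66.5]
74,66,23 rot [-0.1 -0.2  0.1] slide [ 0.01 -1.69 -0.7 ] C [74. 66.]
78,66,23 rot [-0.1 -0.2  0.1] slide [ 0.02 -2.05 -0.86] C [78. 66.]
```

```bash
python3 -m handwheel '[{"rot":[0,0,0],"slide":[0,-0.19,-0.13],"grip":2},{"rot":[0,0,0],"slide":[0,-0.38,-0.2],"grip":2},{"rot":[0,0,0],"slide":[0,-0.56,-0.28],"grip":2},{"rot":[0,0,0],"slide":[0,-0.74,-0.36],"grip":2},{"rot":[0,0,0],"slide":[0,-0.9,-0.42],"grip":2},{"rot":[0,0,0],"slide":[0,-1.02,-0.48],"grip":2},{"rot":[0,0,0],"slide":[0,-1.16,-0.53],"grip":2},{"rot":[0,0,0],"slide":[0,-1.3,-0.59],"grip":2},{"rot":[0,0,0],"slide":[0,-1.3,-0.59],"grip":2},{"rot":[0,0,0],"slide":[0,-1.3,-0.59],"grip":2}]'
python3 arc.py
python3 -c "
from h import *
im=env.capture('scene');cv2.imwrite('pics/s7raw.png',im)
im=(255*(im/255.)**.5).astype('uint8')[90:250,280:500]; cv2.imwrite('pics/s7.png',cv2.resize(im,(770,560),interpolation=cv2.INTER_CUBIC))"
```

```text
t: 15.0
eef_pos: [473.2, 7.0, 166.1]
eef_rot: [0.197, 0.97, -0.143, -0.028]
force: [-0.2, -0.8, -1.8]
grip_width: 23.4
tip now 69.22093012136268 64.65741150825525 pitch 22.951812517334485 F -0.789941983592175 -1.7897551576299404
```

View pics/s7.png

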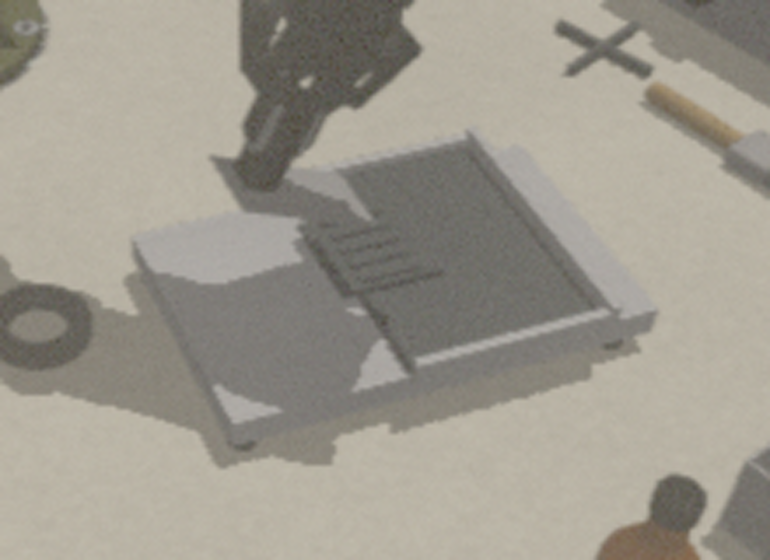

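The plate lies ribs up on the hot plate at (300-440, 225-295), with four rib gaps visible and the step line unchanged. Now I'll retreat and take the lifter back to its original free spot.

```bash
cat > to.py <<'E'
import sys
from h import *
p,r,o=pose(); M=r.as_matrix(); print(p,o['force'],o['grip_width'])
a=np.radians(73.3); x=np.array([np.cos(a),np.sin(a),0]); z=np.array([0,0,1.]); Rl=np.c_[-np.cross(z,x),-x,-z]
for s in sys.argv[1:]:
    v=np.array(list(map(float,s.split(',')))); print(s,'rot',np.degrees(R.from_matrix(M.T@Rl).as_rotvec()).round(1),'slide',(M.T@(v-p)/10).round(2))
E
python3 to.py 473,7,190 455,-55,190 438,-110,180 420,-165,170 460,-220,170 571.8,-312.3,120 571.8,-312.3,60
```

```text
[473.16882921   7.02824371 166.13856532] [-0.21504929  0.60429592 -2.17245777] 23.170809817027184
473,7,190 rot [22.9 -0.2 -0.1] slide [-0.01  0.94 -2.19]
455,-55,190 rot [22.9 -0.2 -0.1] slide [0.05 6.88 0.32]
438,-110,180 rot [22.9 -0.2 -0.1] slide [1.000e-02 1.179e+01 3.490e+00]
420,-165,170 rot [22.9 -0.2 -0.1] slide [-0.14 16.73  6.66]
460,-220,170 rot [22.9 -0.2 -0.1] slide [ 5.28 20.51  8.28]
571.8,-312.3,120 rot [22.9 -0.2 -0.1] slide [18.63 23.72 15.11]
571.8,-312.3,60 rot [22.9 -0.2 -0.1] slide [18.61 21.39 20.64]
```

```bash
python3 -m handwheel '[{"rot":[0,0,0],"slide":[0,0.94,-2.19],"grip":2},{"rot":[0,0,0],"slide":[0,3.5,-1.2],"grip":2},{"rot":[8,0,0],"slide":[0,6.88,0.3],"grip":2},{"rot":[16,0,0],"slide":[0,11.8,3],"grip":2},{"rot":[22.9,-0.2,-0.1],"slide":[0,16.7,6.0],"grip":2},{"rot":[22.9,-0.2,-0.1],"slide":[5.3,20.5,8.3],"grip":2},{"rot":[22.9,-0.2,-0.1],"slide":[10,22,11],"grip":2},{"rot":[22.9,-0.2,-0.1],"slide":[14,23,13],"grip":2},{"rot":[22.9,-0.2,-0.1],"slide":[18.6,23.7,15.1],"grip":2},{"rot":[22.9,-0.2,-0.1],"slide":[18.6,23.7,15.1],"grip":2},{"rot":[22.9,-0.2,-0.1],"slide":[18.6,21.4,20.6],"grip":2},{"rot":[22.9,-0.2,-0.1],"slide":[18.6,21.4,20.6],"grip":2}]'
python3 to.py 571.8,-312.3,38 571.8,-312.3,33 571.8,-312.3,32
```

```text
t: 16.55
eef_pos: [567.0, -310.7, 56.4]
eef_rot: [-0.001, 0.989, -0.145, -0.006]
force: [-1.4, 0.5, -2.2]
grip_width: 23.2
[ 566.97647319 -310.69670755   56.43807085] [-1.44948136  0.49951533 -2.21809838] 23.203728439801
571.8,-312.3,38 rot [-0.   0.7 -0. ] slide [0.53 0.02 1.84]
571.8,-312.3,33 rot [-0.   0.7 -0. ] slide [0.53 0.02 2.34]
571.8,-312.3,32 rot [-0.   0.7 -0. ] slide [0.54 0.02 2.44]
```

```bash
python3 -m handwheel '[{"rot":[0,0.7,0],"slide":[0.53,0.02,1],"grip":2},{"rot":[0,0.7,0],"slide":[0.53,0.02,1.84],"grip":2},{"rot":[0,0.7,0],"slide":[0.53,0.02,2.2],"grip":2},{"rot":[0,0.7,0],"slide":[0.53,0.02,2.34],"grip":2},{"rot":[0,0.7,0],"slide":[0.53,0.02,2.44],"grip":2},{"rot":[0,0.7,0],"slide":[0.53,0.02,2.44],"grip":2}]'
python3 to.py 571.8,-312.3,32
```

```text
t: 17.3
eef_pos: [571.8, -312.4, 32.2]
eef_rot: [-0.0, 0.989, -0.145, 0.001]
force: [-0.1, -0.6, -1.9]
grip_width: 23.4
[ 571.84834979 -312.3651294    32.18303668] [-0.06084323 -0.64475781 -1.87113206] 23.370850589580925
571.8,-312.3,32 rot [-0.  -0.1  0. ] slide [-0.01 -0.    0.02]
```

Just above contact. I'll press the last fraction of a millimetre, then open and rise straight up.

```bash
python3 -m handwheel '[{"rot":[0,0,0],"slide":[0,0,0.05],"grip":2},{"rot":[0,0,0],"slide":[0,0,0.08],"grip":2},{"rot":[0,0,0],"slide":[0,0,0.08],"grip":2}]'
python3 -m handwheel '[{"rot":[0,0,0],"slide":[0,0,0],"grip":3},{"rot":[0,0,0],"slide":[0,0,0],"grip":5},{"rot":[0,0,0],"slide":[0,0,0],"grip":8.5},{"rot":[0,0,0],"slide":[0,0,0],"grip":8.5},{"rot":[0,0,0],"slide":[0,0,0],"grip":8.5},{"rot":[0,0,0],"slide":[0,0,-3],"grip":8.5},{"rot":[0,0,0],"slide":[0,0,-9],"grip":8.5},{"rot":[0,0,0],"slide":[0,0,-15],"grip":8.5},{"rot":[0,0,0],"slide":[0,0,-15],"grip":8.5},{"rot":[0,0,0],"slide":[0,0,-15],"grip":8.5}]'
python3 -c "
from h import *
a=env.capture('scene');b=env.capture('top');cv2.imwrite('pics/s8raw.png',a);cv2.imwrite('pics/t8raw.png',b)
g=lambda im:(255*(im/255.)**.5).astype('uint8')
t0=cv2.imread('pics/top0.png')
f=lambda im:cv2.resize(g(im),(400,215),interpolation=cv2.INTER_CUBIC)
A=cv2.resize(g(a)[100:300,190:480],(400,276),interpolation=cv2.INTER_CUBIC)
B=cv2.resize(g(b)[130:280,140:420],(800,428),interpolation=cv2.INTER_CUBIC)
C=cv2.resize(g(b)[140:270,140:310],(800,600)[:2],interpolation=cv2.INTER_CUBIC)
o=np.zeros((600,800,3),'uint8');o[:428]=B;o[428:,:400]=A[:172]; o[428:,400:]=cv2.resize(g(a)[130:225,300:475],(400,172),interpolation=cv2.INTER_CUBIC)
cv2.imwrite('pics/final.png',o)
d=cv2.absdiff(cv2.GaussianBlur(t0,(5,5),0),cv2.GaussianBlur(b,(5,5),0)).max(2);n,l,s,c=cv2.connectedComponentsWithStats((d>25).astype('uint8'));print([tuple(q) for q in s[1:] if q[4]>15])"
```

```text
t: 17.68
eef_pos: [571.9, -312.4, 32.1]
eef_rot: [-0.0, 0.989, -0.145, 0.001]
force: [-2.3, 2.5, 4.6]
grip_width: 23.4
t: 18.92
eef_pos: [571.4, -312.2, 181.8]
eef_rot: [-0.0, 0.989, -0.145, 0.001]
force: [1.2, -1.0, -0.4]
grip_width: 84.9
[(np.int32(0), np.int32(0), np.int32(640), np.int32(400), np.int32(193574)), (np.int32(523), np.int32(0), np.int32(117), np.int32(68), np.int32(5035)), (np.int32(474), np.int32(28), np.int32(44), np.int32(33), np.int32(760)), (np.int32(466), np.int32(31), np.int32(14), np.int32(30), np.int32(104)), (np.int32(489), np.int32(41), np.int32(11), np.int32(6), np.int32(49)), (np.int32(403), np.int32(43), np.int32(12), np.int32(7), np.int32(56)), (np.int32(446), np.int32(42), np.int32(12), np.int32(6), np.int32(55)), (np.int32(152), np.int32(63), np.int32(54), np.int32(30), np.int32(1407)), (np.int32(37), np.int32(180), np.int32(8), np.int32(4), np.int32(24)), (np.int32(232), np.int32(203), np.int32(13), np.int32(33), np.int32(166)), (np.int32(310), np.int32(253), np.int32(18), np.int32(19), np.int32(280)), (np.int32(628), np.int32(372), np.int32(12), np.int32(16), np.int32(146))]
```

View pics/final.png

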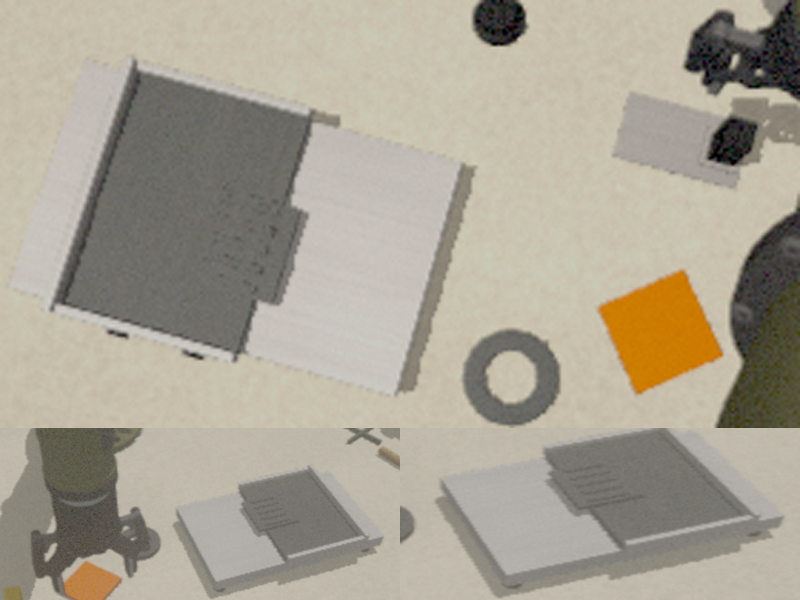

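```bash
python3 - <<'E'
from h import *
KT=cam('top'); f=lambda u,v,z: px2w('top',(140+u/2.857,130+v/2.853),z,KT)
a=np.radians(73.3); d=np.array([np.cos(a),np.sin(a),0])
n=(f(308,211,51.7)+f(281,303,51.7))/2
s=[f(312,113,45.7)@d,f(236,354,45.7)@d]; print('plate near edge',n@d,'step ends',s,'width',np.linalg.norm(f(308,211,51.7)-f(281,303,51.7)), 'overhang',np.mean(s)-n@d)
p,r,o=pose();print(o['t'],o['force'])
# step shift between first & last top pictures (registration of far rim/step strips)
A=cv2.cvtColor(cv2.imread('pics/top0.png'),6);B=cv2.cvtColor(cv2.imread('pics/t8raw.png'),6)
for nm,(u,v,w,h) in dict(stepA=(228,165,30,28),stepB=(216,240,20,18),griddle_near=(278,170,30,60),lifter=(350,155,60,45)).items():
    t=A[v:v+h,u:u+w]; m=cv2.matchTemplate(B[v-6:v+h+6,u-6:u+w+6],t,cv2.TM_CCOEFF_NORMED); q=np.unravel_index(m.argmax(),m.shape); print(nm,q[1]-6,q[0]-6,m.max().round(3))
E
```

```text
plate near edge 184.5407074457703 step ends [np.float64(206.18020022914368), np.float64(208.61737647053639)] width 77.09964114191459 overhang 22.858080904069737
19.025 [-0.47422981 -0.38593823 -1.28549526]
stepA 0 0 0.997
stepB 0 0 0.998
griddle_near 0 0 0.968
lifter 0 0 0.7
```

```bash
python3 -c "
from bench import env
print(env.finish_job())"
```

```text
the job is handed in; nothing more can be done
None
```

I turned the plate over: it lies ribs up on the hot plate. The lifter stands upright and released at its original spot on the bench, and I handed the job in at about 19 s. The judge gives no verdict, so this rests on my own last checks.

**How it went:** I slid the blade along the landing under the near edge until the plate stopped at the step, at about 7 N. Then I lifted and nosed the blade down about 23° to tip the plate over.

**Forces:** Readings at the ends of moves never passed about 10 N on the griddle or the plate. I have no readings in between.

**Last checks:**
- **Hot plate:** the step shows no shift between the first and last overhead pictures (0 px, where 1 px is about 2.4 mm, so a slip under that would not show reliably).
- **Lifter:** it also matched at 0 px, but poorly (0.70), because the gripper and its shadow had changed that part of the picture. By eye it is standing in its old place.
- **Whole-picture comparison:** this check failed; the difference picture lit up almost everywhere, so it told me nothing about other things moving. By eye, the ring, the orange plate and the cap are where they were. The yellow look-alike was outside my final overhead crop and I did not check it separately.

**Plate position:** it slid back a little as it fell, so its edge overhangs the step by about 20–23 mm. Its centre is about 17 mm onto the hot plate, enough to lie flat, so I left it rather than nudge it.

I viewed 11 pictures, one over the budget, to check the final state.

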